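# Unload the pot and hold up the valve tray

### The job

The three-bay tray on the low stand is about to be taken over by a fitter, but a small handled pot still stands in one of its end bays and makes it lopsided. Lift the pot out by its handle and stand it upright on the bare worktop beside the stand; then lift the tray by its grip bar about 12 cm straight up off the stand, level, with the air fitting still upright and the two tyre valves still in it. Keep holding it there, still and level, for a few seconds and finish while holding it; do not tip the pot over or disturb the other things on the bench.

Things in the scene. Friction and masses are not known exactly. Their poses are not given: they have to be found in the camera images.
- stand: Fixed low stand of grey sheet steel, 116 (x) x 246 (y) mm, top plate 50 mm above the worktop, with corner lips 10 mm above the plate round the tray (6 mm play). Origin on the worktop under its centre, z up. The worktop (x 0.50 to 0.64 m) is bare past its ends to y = -0.02 m (lamp cable) on the left and y = -0.50 m on the right.
- tray: Loose open aluminium tray, 100 (x) x 228 (y) x 25 mm, walls and floor 3 mm, about 0.4 kg, on the stand, axes along the stand's. Two cross walls make three bays in a row along y, centred at y = -75, 0 and +75 mm. A black grip bar crosses over the middle bay between two upright side straps at x = -52 and +52 mm. Origin at the centre of the underside, z up.
- tray_grip (a point): Centre of the tray's grip bar, 106 mm above the tray's origin; the bar is flat-sided, 100 mm long along the tray's x, 14 mm thick in y, 18 mm tall. Axes as the tray's. In front of the stand, at x below 0.48 m, stand a lamp head (0.25 m high) and the levers of the fixed tyre spreader (0.18 m high).
- pot: Loose open steel pot, 58 mm across, 50 mm tall, about 0.2 kg, with a fixed arched wire bail; it stands in either end bay of the tray. Origin at the centre of the underside, z up.
- pot_grip (a point): Centre of the round wooden grip on the pot's bail, 94 mm above the pot's origin: 12 mm in diameter, 40 mm long along the pot's y axis (within 0.35 rad of the tray's y). The wire shoulders beside it reach to 34 mm from the pot's axis. Axes as the pot's.
- fitting: Loose light-grey air line nipple, 25 mm in diameter, 52 mm tall, standing on its flange in the other end bay of the tray; it stays there. Origin at the centre of its underside, z up.
- valve_1: Loose black rubber tyre valve with a brass stem, 19 mm in diameter, 43 mm long, lying in the middle bay of the tray under the grip bar; it stays in the tray. Origin near its underside.
- valve_2: A second tyre valve like valve_1, also lying in the middle bay; it stays in the tray.
- plain_pot: Bystander: white plastic pot without a handle, 64 mm across, 56 mm tall, loose on the worktop to the right of the stand. Leave it alone. Origin at the centre of its underside.
- end_cap: Bystander: black plastic end cap, 68 mm across, 48 mm tall, loose on the worktop at the back left. Leave it alone. Origin at the centre of its underside.
Mind the look-alikes: they are no part of the job. Leave any blue or red look-alike of the pot alone.

How it is judged:
By the outcome, as a careful person would: the job done as asked, in the order asked, and still so for the second after the job is handed in, while the arm keeps its last pose, push and grip.
It also fails if it takes over 64 s, if anything falls off the work surface, if the arm or the gripper's body presses on something with over 40 N, if the wrist force passes 120 N, or if a joint passes its speed limit or range.

### The arm

A 7-joint arm with a two-finger parallel gripper is mounted at the origin on a cart in front of the work surface, level with it; the furniture and walls round the work are solid. World frame = base frame: x ahead of the robot, y to its left, z up, the work surface at z = 0. Lengths are in m, angles in rad, forces in N, time in s.
With the tool pointing down it reaches from about 0.425 to 0.925 m from the base axis. Payload 6.8 kg.
Tool frame: the origin (TCP) lies at the very end of the fingers, on their centre line; the grasp point (between the pads) lies 19 mm behind it; z points along the fingers, y is the line along which they close (so a half turn about z gives the same grasp; the last joint's range is limited). The gripper opens to 85 mm and grips with 20 to 120 N. Pads are 22 mm wide; open, the fingers measure 114 mm over their backs; the gripper's body (76 mm by 85 mm) begins 54 mm behind the grasp point. The pads swing forward as they close: fully open they stand 13 mm farther back than shut.
Start: joints at [1.16, 0.477, 0.022, 1.555, -0.011, 1.109, -0.083], TCP at [0.201, -0.644, 0.231] pointing down, gripper open.
Joint ranges: [-2.96, 2.96], [-0.34, 2.1], [-1.41, 1.46], [0.24, 2.44], [-1.37, 4.51], [0.17, 1.92], [-2.96, 2.96]. Speed limits (rad/s): [2.39, 2.39, 3.14, 3.14, 3.14, 3.14, 3.14].

### API

Orientations are given as a rotation vector (axis times angle).
In Python, from bench import get_obs, viewer, r gives the robot as it stands. The module is installed in compiled form; this text tells all that it offers.
- The arm moves only by the tool play_rows, never from a script. Its argument "commands" is a list that holds one entry, the list of rows, each a list of 5 numbers: the gripper's target within -1 to 1 (shut at 1, half-way at 0, fully open at -1), then the shift along the tool's x, y, z scaled (see below), then the turn about the tool's z scaled (see below). A call has 1 to 12 rows; each row is the pose to reach, as a shift and turn from the pose commanded when the call began, along the tool's axes at that moment; what a row does not reach only later rows make up. The controller multiplies each number of a shift by 0.2 m and each number of a turn by pi/2 rad. A row lasts 1/12 s, in which the tool goes at most 41.7 mm and 7.16 degrees, less where a joint would pass 70% of its speed; a pose out of reach is approached as far as the arm can. A call with a number of a shift or a turn outside -1 to 1 is refused whole. A call with a gripper value outside its range is refused whole. The fingers move at their own pace and stop on an object; "grip_force" is the grip in N (left out, the last holds). Time passes only in rows, so rows that repeat a pose let the fingers close. It gives the time, the measured TCP pose, the force, the opening and the grip force at its end, in the units of the state.
- get_obs(): the state, without advancing time (a new reading comes with each control period).
- viewer.grab_frame(name): name is "scene" or "top" or "wrist"; returns a dict with "pixels" (420x560x3 uint8, red, green, blue), "fovy" (degrees; the focal length in pixels is half the picture's height over the tangent of half this angle, whatever the lens; pixels are square), "cx", "cy" (the principal point, pixels), "distortion" ([k1, k2, p1, p2, k3] as OpenCV has them; the pictures are not rectified), "world_to_cam" (4x4, takes a point from world to camera coordinates); the wrist camera has in their place "hand_eye" (4x4, takes a point from camera to tool coordinates, whose origin is the TCP and whose axes are the flange's). Camera axes: x right, y up, looking along -z (the intrinsics and any distortion apply to the point x, -y, -z); pixel columns grow to the right and rows downward; lengths in m; the calibration is good to about 2 mm. A picture is of the moment at which its call begins: read the wrist's pose just before it. There is no depth.
- r.hand_in(): hands the job in; it is judged then, once.
Trained networks look in a picture, given as the dict that the camera call returned (one of the last four; its "shot" number tells which), for a name from the list of things; names that differ only in an ending like _2 or _b are one class to them, and where a whole thing is asked for, a point or a joint stands for the part that bears it (a point fixed in the world has none). Each returns a list of dicts, best first, with "score" (0 to 1); they miss things now and then, are a little off and sometimes report something else, mostly with a low value. They report only what shows in the picture. A call takes as long as a camera call. They do not tell look-alikes from the thing itself.
- viewer.trace(picture, thing): "pixels" (420x560 bool, what is visible of it) and "rect" ([left, top, right, bottom] in pixels, round what is visible of it).
The state is a dict: "clock": time; "joints": joint angles; "qvel": joint speeds; "tau": joint torques, N m; "tcp_pos": TCP position; "orientation": TCP orientation; "contact_force": force on the tool from outside, world axes, zero at the start; "moment": the same for the moment, N m; "grip_width": finger opening in m; "gripper_force": force on a finger pad.
Only numpy, scipy, OpenCV 4.12 (cv2) and the standard library are available. Lean on these libraries where they do the work, as an engineer would, in place of code of your own. Each camera call takes 0.05 s, during which the arm holds its last target. There are 200 camera calls.

## Working session

There is one attempt and no reset: what is moved stays moved. The work goes in short steps, Python scripts to look and compute and a tool call to move; the robot and the scene stay as the last step left them, time stands still between calls to the robot, and variables do not carry over. Pictures are saved under pics/ and viewed, at most 10 in all, crops included, and the job is handed in when it is done.

Besides the shell and the picture viewer there is one more tool, called after "Request:" as name([rows], argument=value, ...), one row to a line, values as JSON. play_rows: Moves the arm, as the interface text tells. Shifts and turns lie within -1 to 1; 1 stands for 0.2 m of shift or pi/2 rad of turn. Its arguments: {"type":"object","properties":{"commands":{"type":"array","items":{"type":"array","items":{"type":"array","items":{"type":"number","minimum":-1,"maximum":1}}}},"grip_force":{"type":"number"}},"required":["commands"]}

```bash
mkdir -p pics; cat > h.py <<'E'
import numpy as np, cv2
from bench import get_obs, viewer, r
def K(f):
    fl=210/np.tan(np.radians(f["fovy"])/2)
    return np.array([[fl,0,f["cx"]],[0,fl,f["cy"]],[0,0,1.]]),np.array(f["distortion"],float)
def w2c(f,obs=None):
    if "world_to_cam" in f: return np.array(f["world_to_cam"])
    T=np.eye(4);T[:3,:3]=cv2.Rodrigues(np.array(obs["orientation"],float))[0];T[:3,3]=obs["tcp_pos"]
    return np.linalg.inv(T@np.array(f["hand_eye"]))
def ray(f,uv,obs=None):
    k,d=K(f);p=cv2.undistortPoints(np.array([[uv]],float),k,d)[0,0]
    M=np.linalg.inv(w2c(f,obs));v=M[:3,:3]@np.array([p[0],-p[1],-1]);return M[:3,3],v
def atz(f,uv,z,obs=None):
    o,v=ray(f,uv,obs);return o+v*(z-o[2])/v[2]
def tri(rays):
    A=0;b=0
    for o,v in rays:
        v=v/np.linalg.norm(v);P=np.eye(3)-np.outer(v,v);A=A+P;b=b+P@o
    X=np.linalg.solve(A,b);return X,[np.linalg.norm((np.eye(3)-np.outer(v,v)/(v@v))@(X-o)) for o,v in rays]
def proj(f,X,obs=None):
    k,d=K(f);M=w2c(f,obs);p=(M[:3,:3]@np.array(X,float).reshape(-1,3).T).T+M[:3,3]
    return cv2.projectPoints(p*[1,-1,-1],np.zeros(3),np.zeros(3),k,d)[0][:,0]
def save(f,n,img=None): cv2.imwrite("pics/"+n+".png",cv2.cvtColor(f["pixels"] if img is None else img,cv2.COLOR_RGB2BGR))
E
python3 - <<'E'
from h import *
o=get_obs();print(o["clock"],o["tcp_pos"],o["orientation"])
for n in ["scene","top"]:
    f=viewer.grab_frame(n);save(f,n)
    print(n,f["fovy"],f["distortion"],np.linalg.inv(w2c(f))[:3,3].round(2))
    for t in ["stand","tray","tray_grip","pot","pot_grip","fitting","valve_1","plain_pot","end_cap"]:
        print(t,[(round(d["score"],2),[int(x) for x in d["rect"]]) for d in viewer.trace(f,t)][:3])
E
```

```text
0.0 [ 0.20105521 -0.64372322  0.23030385] [-3.10384779e+00 -4.73526649e-01  6.84785975e-04]
scene 56.55916544071202 [-0.01533902  0.          0.          0.          0.        ] [ 0.6  -0.84  0.85]
stand [(0.79, [249, 162, 299, 250])]
tray [(0.76, [241, 159, 293, 243])]
tray_grip []
pot [(0.95, [228, 322, 257, 358]), (0.93, [253, 139, 276, 181]), (0.73, [260, 278, 289, 309])]
pot_grip [(0.66, [252, 140, 275, 179]), (0.65, [262, 275, 289, 310]), (0.58, [226, 322, 253, 358])]
fitting []
valve_1 [(0.58, [254, 186, 261, 207]), (0.52, [271, 185, 279, 201])]
plain_pot [(0.59, [207, 276, 241, 313])]
end_cap [(0.68, [311, 126, 331, 157])]
top 52.35822618174631 [-0.00395163  0.          0.          0.          0.        ] [ 0.49 -0.34  0.99]
stand [(0.83, [190, 188, 314, 250])]
tray [(0.67, [196, 188, 303, 249])]
tray_grip [(0.71, [195, 186, 306, 249]), (0.65, [139, 144, 170, 176])]
pot [(0.86, [193, 207, 229, 242]), (0.62, [345, 196, 367, 220]), (0.57, [385, 228, 417, 253])]
pot_grip [(0.72, [194, 211, 229, 238]), (0.65, [343, 196, 370, 219]), (0.29, [342, 241, 381, 275])]
fitting [(0.66, [277, 214, 292, 224]), (0.25, [239, 208, 255, 215])]
valve_1 [(0.64, [237, 204, 257, 217]), (0.45, [240, 227, 259, 234])]
plain_pot [(0.7, [341, 243, 378, 276]), (0.43, [238, 207, 242, 217])]
end_cap [(0.76, [141, 142, 173, 174])]
```

```bash
python3 - <<'E'
import cv2
a=cv2.imread("pics/scene.png");b=cv2.imread("pics/top.png")
cv2.imwrite("pics/s2.png",cv2.resize(a[100:380,180:420],None,fx=2.14,fy=2.14))
cv2.imwrite("pics/t2.png",cv2.resize(b[110:310,120:440],None,fx=2.5,fy=2.5,interpolation=cv2.INTER_CUBIC))
E
```

```text
(no output)
```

View pics/s2.png

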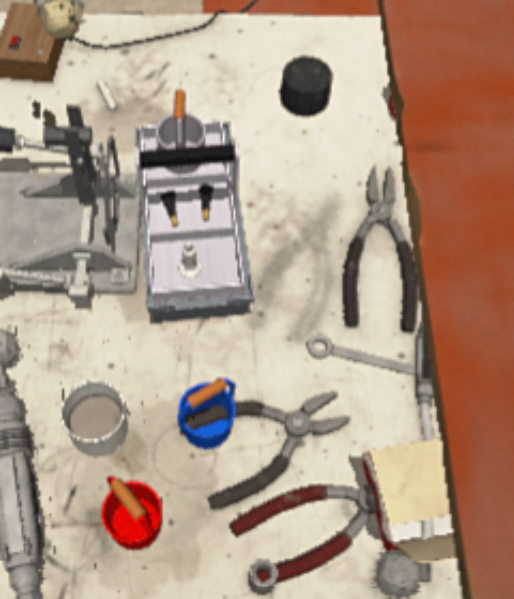

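View pics/t2.png

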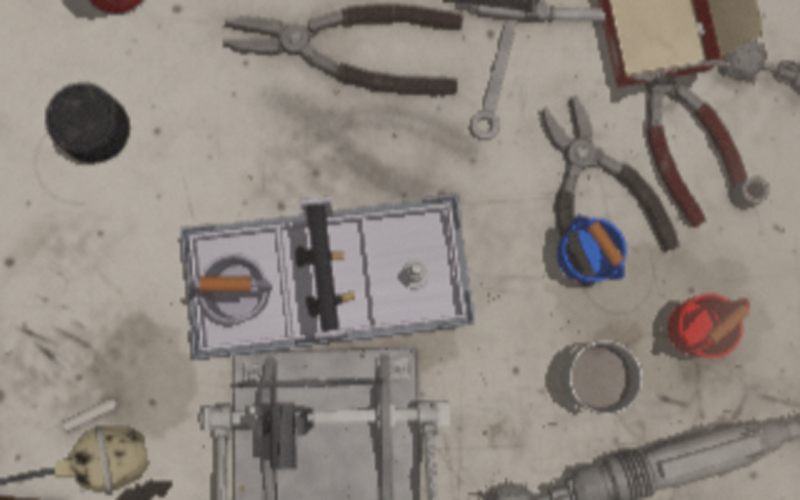

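View pics/scene.png

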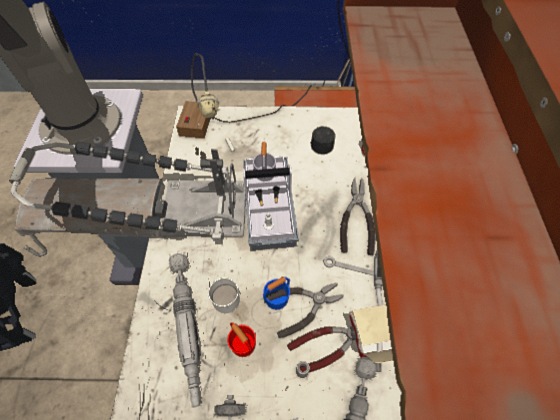

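The scene view shows the steel pot with the wooden grip in the far (left, +y) bay, at scene (265,150) and top (211,224). The look-alikes are the blue pot at scene (275,293) / top (357,210) and the red pot at scene (241,340) / top (402,240). The plain pot is at scene (224,295). The steel one in the tray matches the description.

```bash
python3 - <<'E'
from h import *
def orange(f,box):
    l,t,rr,b=box;h=cv2.cvtColor(f["pixels"],cv2.COLOR_RGB2HSV)[t:b,l:rr].astype(int)
    m=(h[...,0]>5)&(h[...,0]<20)&(h[...,1]>130)&(h[...,2]>90)
    y,x=np.nonzero(m);P=np.c_[x+l,y+t].astype(float);c=(P.max(0)+P.min(0))/2
    d=np.linalg.svd(P-P.mean(0))[2][0];s=(P-P.mean(0))@d
    return P.mean(0),P.mean(0)+d*s.min(),P.mean(0)+d*s.max(),len(P)
def dark(f,box):
    l,t,rr,b=box;g=f["pixels"][t:b,l:rr].max(2);y,x=np.nonzero(g<50)
    P=np.c_[x+l,y+t].astype(np.float32);return cv2.minAreaRect(P),len(P)
ft=viewer.grab_frame("top");fs=viewer.grab_frame("scene")
a=orange(ft,(190,205,232,245));b=orange(fs,(250,135,278,172));print(a,b)
print("grip tri",tri([ray(ft,a[0]),ray(fs,b[0])]))
for q in a[:3]: print("grip z.147",atz(ft,q,.147).round(4))
# bar top corners: z=.05+.106+.009
bt=cv2.boxPoints
for c in [(240.5+1,191.5),(246,191.5),(250,241.5),(255,241)]: pass
pb=viewer.trace(ft,"pot")[0]["pixels"];print("pot blob c",np.argwhere(pb).mean(0)[::-1])
s=viewer.trace(ft,"stand")[0]["pixels"].astype(np.uint8)
R=cv2.minAreaRect(cv2.findContours(s,0,2)[0][0]);print(R)
print("stand corners z.06",[atz(ft,p,.06)[:2].round(4) for p in cv2.boxPoints(R)])
print("stand c",atz(ft,R[0],.06))
R,n=dark(ft,(236,186,262,246));print(R,n,[atz(ft,p,.165)[:2].round(4) for p in cv2.boxPoints(R)])
for n,z in [("plain_pot",.056),("end_cap",.048)]:
    d=viewer.trace(ft,n)[0]["rect"];print(n,atz(ft,((d[0]+d[2])/2,(d[1]+d[3])/2),z))
print("blue",atz(ft,(357,210),.05))
c=cv2.resize(ft["pixels"][180:255,185:320],None,fx=5.5,fy=5.5,interpolation=cv2.INTER_CUBIC);save(ft,"tc",c)
E
```

```text
(array([209.31818182, 223.21590909]), array([199.99949326, 223.1912132 ]), array([219.00200994, 223.24157265]), 88) (array([263.48076923, 148.48076923]), array([263.52025178, 141.99707856]), array([263.44112807, 154.99050722]), 52)
grip tri (array([ 0.5602829 , -0.2231144 ,  0.14937393]), [np.float64(0.0007690595382215835), np.float64(0.0007690595382215332)])
grip z.147 [ 0.5597 -0.2229  0.147 ]
grip z.147 [ 0.5601 -0.2047  0.147 ]
grip z.147 [ 0.5593 -0.2419  0.147 ]
pot blob c [212.74534161 224.42080745]
((261.20001220703125, 243.9000244140625), (1.7888542413711548, 3.130495071411133), 63.43495178222656)
stand corners z.06 [array([ 0.5202, -0.3191]), array([ 0.5231, -0.3252]), array([ 0.5196, -0.3269]), array([ 0.5167, -0.3208])]
stand c [ 0.5198893  -0.32300491  0.06      ]
((246.44595336914062, 222.17567443847656), (28.112228393554688, 12.329923629760742), 80.53767395019531) 75 [array([ 0.5843, -0.2808]), array([ 0.5879, -0.3044]), array([ 0.534 , -0.3127]), array([ 0.5305, -0.2893])]
plain_pot [ 0.48227298 -0.5372687   0.056     ]
end_cap [ 0.71738708 -0.09031549  0.048     ]
blue [ 0.59142074 -0.53682459  0.05      ]
```

View pics/tc.png

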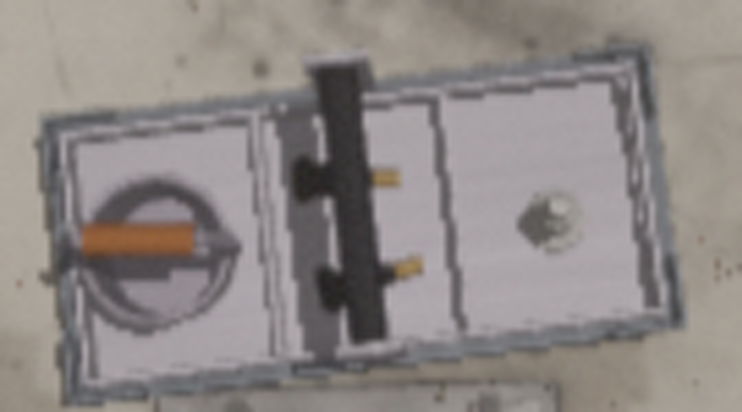

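The crop confirms the steel pot in the left bay (grip at crop 137,239), the bar running from (342,65) to (368,340), both valves under the bar and the fitting in the right bay at (553,222).

```bash
cat >> h.py <<'E'
def tool(obs,d):  # world delta -> tool-scaled
    R=cv2.Rodrigues(np.array(obs["orientation"],float))[0];return (R.T@np.array(d)/0.2).round(3)
def yaw(obs):
    R=cv2.Rodrigues(np.array(obs["orientation"],float))[0];return np.arctan2(R[1,0],R[0,0])
E
python3 - <<'E'
from h import *
f=viewer.grab_frame("top");P=lambda c:((c[0]+.5)/5.5-.5+185,(c[1]+.5)/5.5-.5+180)
C=np.array([atz(f,P(c),.055) for c in [(42,117),(648,45),(685,325),(70,402)]]);print(C.round(3));print("stand",C.mean(0))
e=C[1]-C[0];print(np.arctan2(-e[0],-e[1]) ,np.linalg.norm(e),np.linalg.norm(C[2]-C[1]))
a,b=[atz(f,P(c),.165) for c in [(342,65),(368,340)]];print("bar",a,b,(a+b)/2,np.arctan2(*(a-b)[1::-1]))
o=get_obs();print(yaw(o),tool(o,[.2,0,0]),tool(o,[0,.2,0]))
E
```

```text
[[ 0.617 -0.173  0.055]
 [ 0.642 -0.416  0.055]
 [ 0.529 -0.428  0.055]
 [ 0.504 -0.185  0.055]]
stand [ 0.57311799 -0.30034405  0.055     ]
-0.10468851903893892 0.24435006665217346 0.11357561094681631
bar [ 0.61916064 -0.2980234   0.165     ] [ 0.52185575 -0.3061507   0.165     ] [ 0.5705082  -0.30208705  0.165     ] 0.08333069048067311
0.30276266659497125 [0.955 0.298 0.   ] [ 0.298 -0.955  0.   ]
```

Request:
play_rows([
  [[-1,0,0,-0.2],[-1,0.1,-0.06,-0.4],[-1,0.25,-0.16,-0.55],[-1,0.4,-0.25,-0.6],[-1,0.55,-0.35,-0.6],[-1,0.7,-0.44,-0.6],[-1,0.85,-0.53,-0.6],[-1,1,-0.63,-0.6],[-1,1,-0.63,-0.6]],
])

```text
invalid input
```

Rows need five numbers.

Request:
play_rows([
  [[-1,0,0,-0.2,0],[-1,0.1,-0.06,-0.4,0],[-1,0.25,-0.16,-0.55,0],[-1,0.4,-0.25,-0.6,0],[-1,0.55,-0.35,-0.6,0],[-1,0.7,-0.44,-0.6,0],[-1,0.85,-0.53,-0.6,0],[-1,1,-0.63,-0.6,0],[-1,1,-0.63,-0.6,0]],
])

```text
clock: 2.1
tcp_pos: [0.3613, -0.4575, 0.3518]
orientation: [-3.101, -0.491, -0.006]
contact_force: [0.9, 0.6, -0.7]
grip_width: 0.0855
gripper_force: 0.0
```

Request:
play_rows([
  [[-1,0.15,-0.09,0,0],[-1,0.3,-0.19,0,0],[-1,0.45,-0.28,0,0],[-1,0.6,-0.38,0,0],[-1,0.75,-0.47,0,0],[-1,0.9,-0.57,0,0],[-1,1,-0.63,0,0],[-1,1,-0.63,0,0]],
])

```text
clock: 2.77
tcp_pos: [0.5119, -0.2784, 0.3514]
orientation: [-3.101, -0.488, -0.004]
contact_force: [1.1, 1.0, -0.6]
grip_width: 0.0853
gripper_force: 0.0
```

Request:
play_rows([
  [[-1,0.1,-0.06,0,-0.07],[-1,0.2,-0.12,0,-0.14],[-1,0.3,-0.18,0.05,-0.21],[-1,0.34,-0.215,0.1,-0.28],[-1,0.34,-0.215,0.15,-0.35],[-1,0.34,-0.215,0.2,-0.42],[-1,0.34,-0.215,0.2,-0.5],[-1,0.34,-0.215,0.2,-0.57],[-1,0.34,-0.215,0.2,-0.64],[-1,0.34,-0.215,0.2,-0.71],[-1,0.34,-0.215,0.2,-0.79],[-1,0.34,-0.215,0.2,-0.79]],
])

```text
clock: 3.77
tcp_pos: [0.5597, -0.2241, 0.3112]
orientation: [-2.247, -2.195, 0.0]
contact_force: [-0.1, 1.1, -0.0]
grip_width: 0.0856
gripper_force: 0.0
```

```bash
python3 - <<'E'
from h import *
o=get_obs();f=viewer.grab_frame("wrist");save(f,"w1");print(o["clock"],o["tcp_pos"],yaw(o),o["joints"],f["fovy"],f["distortion"])
print("pred grip",proj(f,[.560,-.223,.149],o),"bar",proj(f,[.571,-.302,.165],o))
for t in ["pot_grip","tray_grip","pot"]: print(t,[(round(d["score"],2),[int(x) for x in d["rect"]]) for d in viewer.trace(f,t)][:3])
E
```

```text
3.7667 [ 0.55968917 -0.22407897  0.31123687] 1.547204950214175 [ 0.61818833  0.32980824 -0.43990613  1.61275725  0.1469325   1.23202684
  0.12649659] 68.18642697075323 [-0.0035822  0.         0.         0.         0.       ]
pred grip [[282.56037797 194.90139314]] bar [[295.11964683 273.3886322 ]]
pot_grip [(0.77, [290, 339, 319, 353]), (0.59, [258, 155, 305, 219])]
tray_grip []
pot [(0.96, [255, 155, 305, 217]), (0.84, [285, 338, 321, 356])]
```

View pics/w1.png

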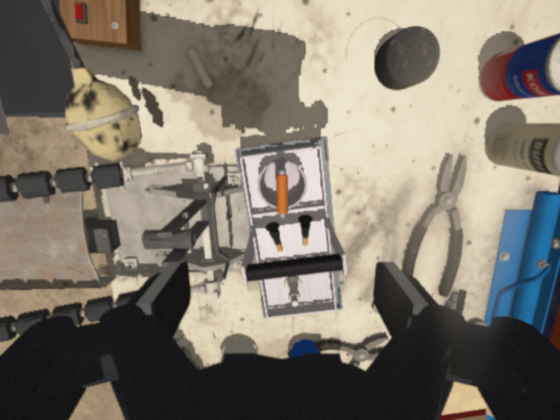

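The wrist view shows the grip at (282,194), as predicted. The bar centre is at (294,266), slightly above the prediction. I'll measure both more exactly.

```bash
python3 - <<'E'
from h import *
o=get_obs();f=viewer.grab_frame("wrist");ft=viewer.grab_frame("top")
h=cv2.cvtColor(f["pixels"],cv2.COLOR_RGB2HSV).astype(int);m=(h[...,0]>5)&(h[...,0]<20)&(h[...,1]>130)&(h[...,2]>90)
m[:165]=0;m[220:]=0;m[:,:260]=0;m[:,305:]=0
y,x=np.nonzero(m);R=cv2.minAreaRect(np.c_[x,y].astype(np.float32));print(R,len(x))
B=cv2.boxPoints(R);print([atz(f,p,.149,o)[:2].round(4) for p in B],atz(f,R[0],.149,o))
X,e=tri([ray(f,R[0],o),ray(ft,(209.3,223.2))]);print(X,e)
g=f["pixels"][235:290,230:360].max(2);y,x=np.nonzero(g<70)
k=np.zeros(g.shape,np.uint8);k[y,x]=1;n,l,s,c=cv2.connectedComponentsWithStats(k);i=1+s[1:,4].argmax()
y,x=np.nonzero(l==i);R=cv2.minAreaRect(np.c_[x+230,y+235].astype(np.float32));print(R,s[i]);
for z in(.147,.165):print([atz(f,p,z,o)[:2].round(4) for p in cv2.boxPoints(R)])
print(tri([ray(f,R[0],o),ray(ft,(185-.5+355.5/5.5,180-.5+203/5.5))]))
E
```

```text
((281.5, 194.0), (38.0, 11.0), 90.0) 405
[array([ 0.5544, -0.2022]), array([ 0.5652, -0.2025]), array([ 0.5642, -0.2415]), array([ 0.553 , -0.2412])] [ 0.55919307 -0.2215243   0.149     ]
[ 0.55953768 -0.22252754  0.14490275] [np.float64(0.0003879390951657701), np.float64(0.0003879390951656757)]
((293.7681884765625, 267.1212463378906), (16.922740936279297, 96.00576782226562), 82.79393768310547) [  16   18   97   28 1519]
[array([ 0.5174, -0.2988]), array([ 0.6199, -0.288 ]), array([ 0.6227, -0.3077]), array([ 0.5185, -0.319 ])]
[array([ 0.52  , -0.2903]), array([ 0.6165, -0.2801]), array([ 0.6191, -0.2987]), array([ 0.521 , -0.3093])]
(array([ 0.57064804, -0.30140651,  0.15109527]), [np.float64(0.0008442075795830935), np.float64(0.0008442075795833703)])
```

Request:
play_rows([
  [[-1,0.01,0,0.15,0],[-1,0.01,0,0.3,0],[-1,0.01,0,0.45,0],[-1,0.01,0,0.57,0],[-1,0.01,0,0.67,0],[-1,0.01,0,0.76,0],[-1,0.01,0,0.84,0],[-1,0.01,0,0.89,0],[-1,0.01,0,0.915,0],[-1,0.01,0,0.915,0],[-1,0.01,0,0.915,0]],
])

```text
clock: 4.98
tcp_pos: [0.5606, -0.2212, 0.1289]
orientation: [2.251, 2.19, 0.001]
contact_force: [0.5, 0.5, 0.7]
grip_width: 0.0853
gripper_force: 0.0
```

Request:
play_rows([
  [[1,0,0,0,0],[1,0,0,0,0],[1,0,0,0,0],[1,0,0,0,0],[1,0,0,0,0],[1,0,0,0,0],[1,0,0,0,0],[1,0,0,0,0],[1,0,0,0,0],[1,0,0,0,0],[1,0,0,0,0],[1,0,0,0,0]],
], grip_force=45)

```text
clock: 5.98
tcp_pos: [0.5602, -0.2212, 0.1286]
orientation: [2.251, 2.191, 0.0]
contact_force: [-1.2, 1.4, 4.6]
grip_width: 0.0104
gripper_force: 43.9
```

Request:
play_rows([
  [[1,0,0,-0.02,0],[1,0,0,-0.05,0],[1,0,0,-0.09,0],[1,0,0,-0.14,0],[1,0,0,-0.19,0],[1,0,0,-0.24,0],[1,0,0,-0.29,0],[1,0,0,-0.34,0],[1,0,0,-0.38,0],[1,0,0,-0.4,0],[1,0,0,-0.4,0],[1,0,0,-0.4,0]],
])

```text
clock: 6.98
tcp_pos: [0.56, -0.2212, 0.2083]
orientation: [2.251, 2.191, -0.0]
contact_force: [0.2, -0.4, -2.4]
grip_width: 0.0104
gripper_force: 43.9
```

```bash
python3 - <<'E'
from h import *
o=get_obs();print(o["clock"],o["tcp_pos"],o["contact_force"],o["moment"],o["grip_width"],yaw(o))
f=viewer.grab_frame("wrist");fs=viewer.grab_frame("scene")
a=cv2.resize(f["pixels"][0:330,60:500],None,fx=.95,fy=.95);b=cv2.resize(fs["pixels"][90:260,180:350],None,fx=1.85,fy=1.85)
h=min(len(a),len(b));save(f,"w2",np.hstack([a[:h],b[:h]]))
print(tool(o,[0.57-o["tcp_pos"][0],-.095-o["tcp_pos"][1],0]))
print("drop spot px",proj(f,[[.57,-.095,0],[.57,-.02,0],[.565,-.17,.05]],o))
E
```

```text
6.9833 [ 0.55998187 -0.22120727  0.20828527] [ 0.18916252 -0.44386234 -2.42840666] [ 0.01574646 -0.03490931 -0.07417215] 0.010398373456782049 1.5436566518115598
[ 0.632  0.033 -0.   ]
drop spot px [[288.54375462  67.2692926 ]
 [286.87831979 -16.41022674]
 [286.09176874 144.08468688]]
```

View pics/w2.png

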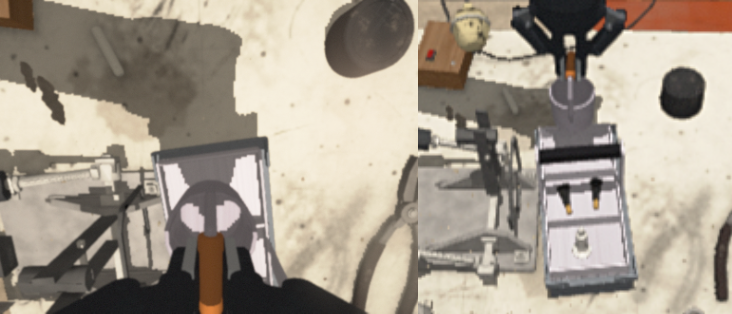

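The pot is clear of the tray and hanging upright. The drop spot is bare worktop.

Request:
play_rows([
  [[1,0.03,0,0,0],[1,0.09,0,0,0],[1,0.17,0.01,0,0],[1,0.25,0.01,0,0],[1,0.33,0.02,0,0],[1,0.41,0.02,0,0],[1,0.49,0.03,0,0],[1,0.56,0.03,0,0],[1,0.61,0.03,0,0],[1,0.632,0.03,0,0],[1,0.632,0.03,0,0],[1,0.632,0.03,0,0]],
])

```text
clock: 8.08
tcp_pos: [0.5694, -0.0953, 0.2082]
orientation: [2.251, 2.191, -0.001]
contact_force: [0.3, -0.9, -2.4]
grip_width: 0.0106
gripper_force: 43.9
```

Request:
play_rows([
  [[1,0,0,0.05,0],[1,0,0,0.13,0],[1,0,0,0.21,0],[1,0,0,0.29,0],[1,0,0,0.37,0],[1,0,0,0.45,0],[1,0,0,0.52,0],[1,0,0,0.57,0],[1,0,0,0.61,0],[1,0,0,0.64,0],[1,0,0,0.65,0],[1,0,0,0.65,0]],
])

```text
clock: 9.08
tcp_pos: [0.5695, -0.0951, 0.0781]
orientation: [-2.251, -2.191, 0.0]
contact_force: [-0.7, 0.9, -1.8]
grip_width: 0.0103
gripper_force: 43.9
```

Request:
play_rows([
  [[1,0,0,0.004,0],[1,0,0,0.008,0],[1,0,0,0.01,0],[1,0,0,0.012,0],[1,0,0,0.012,0],[1,0,0,0.012,0]],
])

```text
clock: 9.58
tcp_pos: [0.5696, -0.095, 0.0761]
orientation: [2.251, 2.191, 0.0]
contact_force: [-0.1, -0.7, -3.0]
grip_width: 0.0106
gripper_force: 43.9
```

Request:
play_rows([
  [[1,0,0,0.003,0],[1,0,0,0.005,0],[1,0,0,0.005,0],[1,0,0,0.005,0]],
])

```text
clock: 9.92
tcp_pos: [0.5698, -0.095, 0.0756]
orientation: [2.251, 2.191, 0.0]
contact_force: [-3.0, 0.7, 5.1]
grip_width: 0.0105
gripper_force: 44.6
```

Request:
play_rows([
  [[0.6,0,0,0,0],[0.3,0,0,0,0],[0,0,0,0,0],[-0.5,0,0,0,0],[-1,0,0,0,0],[-1,0,0,0,0],[-1,0,0,0,0],[-1,0,0,0,0],[-1,0,0,0,0],[-1,0,0,0,0]],
])

```text
clock: 10.75
tcp_pos: [0.5695, -0.095, 0.0749]
orientation: [2.251, 2.191, 0.0]
contact_force: [-0.1, -0.8, 0.1]
grip_width: 0.0854
gripper_force: 0.0
```

Request:
play_rows([
  [[-1,0,0,-0.05,0],[-1,0,0,-0.12,0],[-1,0,0,-0.2,0],[-1,0,0,-0.35,0],[-1,0,0,-0.5,0],[-1,0,0,-0.65,0],[-1,0,0,-0.8,0],[-1,0,0,-0.9,0],[-1,0,0,-1,0],[-1,0,0,-1,0],[-1,0,0,-1,0]],
])

```text
clock: 11.67
tcp_pos: [0.5701, -0.0949, 0.2767]
orientation: [2.249, 2.189, 0.003]
contact_force: [0.9, -0.0, -1.0]
grip_width: 0.0855
gripper_force: 0.0
```

```bash
python3 - <<'E'
from h import *
o=get_obs();print(o["clock"],o["tcp_pos"],o["contact_force"],o["grip_width"],yaw(o))
print(tool(o,[0.5705-o["tcp_pos"][0],-.3015-o["tcp_pos"][1],0]), "turn",(yaw(o)-.1)/(np.pi/2))
f=viewer.grab_frame("top");save(f,"t3",cv2.resize(f["pixels"][130:300,120:330],None,fx=3,fy=3))
E
```

```text
11.6667 [ 0.57008009 -0.09489417  0.27670431] [ 0.90460857 -0.0220753  -1.03798258] 0.08546929635180256 1.543737543125555
[-1.033e+00  3.000e-02  1.000e-03] turn 0.9191118660631219
```

View pics/t3.png

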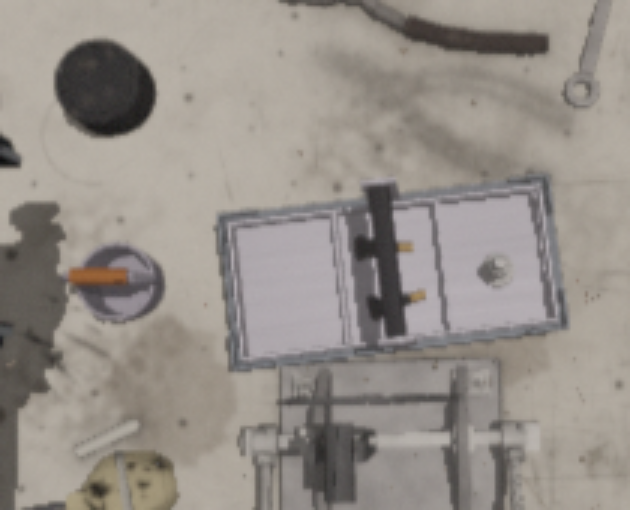

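The pot stands upright at t3 crop (120,283), left of the stand, and the tray is unchanged. Next is the bar.

Request:
play_rows([
  [[-1,-0.05,0,0,0.04],[-1,-0.15,0,0,0.11],[-1,-0.25,0.01,0,0.19],[-1,-0.37,0.01,0,0.26],[-1,-0.49,0.01,0,0.34],[-1,-0.61,0.02,0,0.42],[-1,-0.72,0.02,0,0.5],[-1,-0.82,0.03,0,0.58],[-1,-0.91,0.03,0,0.66],[-1,-0.97,0.03,0,0.74],[-1,-1,0.03,0,0.82],[-1,-1,0.03,0,0.9]],
])

```text
clock: 12.72
tcp_pos: [0.5686, -0.2972, 0.273]
orientation: [-3.135, -0.198, 0.005]
contact_force: [0.0, 0.2, 0.8]
grip_width: 0.0851
gripper_force: 0.0
```

Request:
play_rows([
  [[-1,0,0,0,0.019],[-1,0,0,0,0.019],[-1,0,0,0,0.019]],
])

```text
clock: 12.97
tcp_pos: [0.5696, -0.2947, 0.2737]
orientation: [-3.136, -0.168, 0.003]
contact_force: [1.0, 0.6, -0.3]
grip_width: 0.0851
gripper_force: 0.0
```

```bash
python3 - <<'E'
from h import *
o=get_obs();f=viewer.grab_frame("wrist");print(o["clock"],o["tcp_pos"],yaw(o),o["orientation"],o["joints"].round(2) if hasattr(o["joints"],"round") else o["joints"])
u=proj(f,[[.5705,-.3015,.165],[.5208,-.3065,.165],[.6203,-.2965,.165]],o);print(u)
im=f["pixels"].copy()
for p in u: cv2.circle(im,(int(round(p[0])),int(round(p[1]))),3,(255,0,255),1)
save(f,"w3",im)
print(tool(o,[0.5705-o["tcp_pos"][0],-.3015-o["tcp_pos"][1],.137-o["tcp_pos"][2]]))
E
```

```text
12.9667 [ 0.569573   -0.29466554  0.27367219] 0.1072203839731555 [-3.13610265e+00 -1.68286676e-01  3.12139691e-03] [ 0.48  0.39 -0.14  1.58  0.06  1.17 -1.13]
[[290.65833086 208.57413543]
 [289.83756137 263.1078506 ]
 [291.5827217  147.83702971]]
[0.002 0.035 0.683]
```

View pics/w3.png

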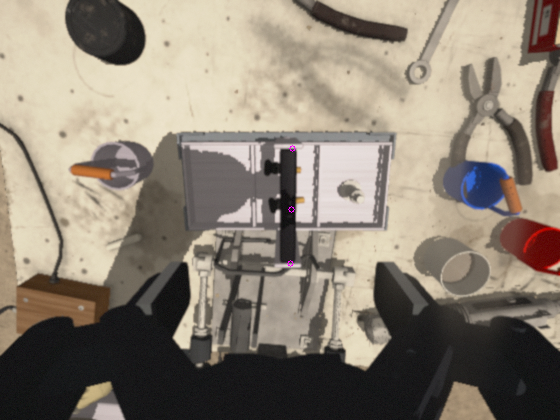

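The bar appears 2–3 px left of the prediction, so its y is about -0.300. I'll descend with that correction.

Request:
play_rows([
  [[-1,0.003,0.027,0.06,0],[-1,0.003,0.027,0.16,0],[-1,0.003,0.027,0.26,0],[-1,0.003,0.027,0.36,0],[-1,0.003,0.027,0.45,0],[-1,0.003,0.027,0.53,0],[-1,0.003,0.027,0.59,0],[-1,0.003,0.027,0.64,0],[-1,0.003,0.027,0.67,0],[-1,0.003,0.027,0.683,0],[-1,0.003,0.027,0.683,0],[-1,0.003,0.027,0.683,0]],
])

```text
clock: 14.02
tcp_pos: [0.5717, -0.3006, 0.1389]
orientation: [3.137, 0.166, 0.002]
contact_force: [0.8, -0.1, 1.4]
grip_width: 0.0853
gripper_force: 0.0
```

Request:
play_rows([
  [[-0.5,0,0,0,0],[0,0,0,0,0],[0.3,0,0,0,0],[0.5,0,0,0,0],[0.6,0,0,0,0],[0.65,0,0,0,0],[0.7,0,0,0,0],[0.75,0,0,0,0],[0.8,0,0,0,0],[0.85,0,0,0,0],[0.9,0,0,0,0],[1,0,0,0,0]],
], grip_force=90)

```text
clock: 15.02
tcp_pos: [0.5714, -0.3001, 0.1387]
orientation: [-3.137, -0.166, -0.0]
contact_force: [-2.4, 1.8, 5.1]
grip_width: 0.0125
gripper_force: 87.7
```

Request:
play_rows([
  [[1,0,0,0,0],[1,0,0,0,0],[1,0,0,0,0],[1,0,0,0,0],[1,0,0,0,0],[1,0,0,0,0]],
])

```text
clock: 15.52
tcp_pos: [0.5714, -0.3001, 0.1387]
orientation: [-3.137, -0.166, -0.0]
contact_force: [-1.7, 1.9, 5.0]
grip_width: 0.0124
gripper_force: 87.7
```

Request:
play_rows([
  [[1,0,0,-0.005,0],[1,0,0,-0.012,0],[1,0,0,-0.022,0],[1,0,0,-0.035,0],[1,0,0,-0.05,0],[1,0,0,-0.067,0],[1,0,0,-0.085,0],[1,0,0,-0.102,0],[1,0,0,-0.117,0],[1,0,0,-0.13,0],[1,0,0,-0.138,0],[1,0,0,-0.14,0]],
])

```text
clock: 16.52
tcp_pos: [0.5715, -0.3005, 0.1668]
orientation: [3.137, 0.165, 0.001]
contact_force: [-0.4, -0.4, -4.7]
grip_width: 0.0124
gripper_force: 87.7
```

```bash
python3 - <<'E'
from h import *
o=get_obs();print(o["clock"],o["tcp_pos"],o["orientation"],o["contact_force"],o["moment"],o["grip_width"])
f=viewer.grab_frame("wrist");fs=viewer.grab_frame("scene")
a=cv2.resize(f["pixels"][90:300,130:450],None,fx=1.3,fy=1.3);b=cv2.resize(fs["pixels"][100:270,190:360],None,fx=1.9,fy=1.9,interpolation=cv2.INTER_CUBIC)
h=min(len(a),len(b));save(f,"w4",np.hstack([a[:h],b[:h]]))
E
```

```text
16.5167 [ 0.57145049 -0.30047895  0.16677498] [3.13692697e+00 1.65487936e-01 9.37835851e-04] [-0.41733111 -0.3751154  -4.72676827] [ 0.0160238  -0.03630768 -0.00406076] 0.0123993603609065
```

View pics/w4.png

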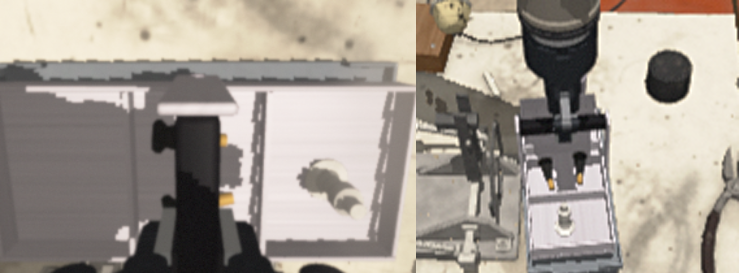

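The tray is held level, with the fitting upright (at 325,185) and both valves inside. I'll lift the rest of the way, then hold.

Request:
play_rows([
  [[1,0,0,-0.008,0],[1,0,0,-0.024,0],[1,0,0,-0.045,0],[1,0,0,-0.07,0],[1,0,0,-0.096,0],[1,0,0,-0.122,0],[1,0,0,-0.148,0],[1,0,0,-0.172,0],[1,0,0,-0.194,0],[1,0,0,-0.212,0],[1,0,0,-0.224,0],[1,0,0,-0.23,0]],
])

```text
clock: 17.62
tcp_pos: [0.5714, -0.3005, 0.2128]
orientation: [3.137, 0.166, 0.001]
contact_force: [-0.3, 0.4, -3.9]
grip_width: 0.0122
gripper_force: 87.7
```

Request:
play_rows([
  [[1,0,0,-0.008,0],[1,0,0,-0.024,0],[1,0,0,-0.045,0],[1,0,0,-0.07,0],[1,0,0,-0.096,0],[1,0,0,-0.122,0],[1,0,0,-0.148,0],[1,0,0,-0.172,0],[1,0,0,-0.194,0],[1,0,0,-0.212,0],[1,0,0,-0.224,0],[1,0,0,-0.23,0]],
])

```text
clock: 18.62
tcp_pos: [0.5714, -0.3004, 0.2588]
orientation: [3.137, 0.166, 0.001]
contact_force: [-0.8, -0.3, -4.5]
grip_width: 0.0124
gripper_force: 87.7
```

Request:
play_rows([
  [[1,0,0,0,0],[1,0,0,0,0],[1,0,0,0,0],[1,0,0,0,0],[1,0,0,0,0],[1,0,0,0,0],[1,0,0,0,0],[1,0,0,0,0],[1,0,0,0,0],[1,0,0,0,0],[1,0,0,0,0],[1,0,0,0,0]],
])

```text
clock: 19.62
tcp_pos: [0.5713, -0.3004, 0.2583]
orientation: [3.137, 0.166, 0.0]
contact_force: [-0.0, 0.6, -5.1]
grip_width: 0.0124
gripper_force: 87.7
```

Request:
play_rows([
  [[1,0,0,0,0],[1,0,0,0,0],[1,0,0,0,0],[1,0,0,0,0],[1,0,0,0,0],[1,0,0,0,0],[1,0,0,0,0],[1,0,0,0,0],[1,0,0,0,0],[1,0,0,0,0],[1,0,0,0,0],[1,0,0,0,0]],
])

```text
clock: 20.62
tcp_pos: [0.5713, -0.3004, 0.2583]
orientation: [3.137, 0.166, 0.0]
contact_force: [0.0, 0.3, -4.8]
grip_width: 0.0128
gripper_force: 87.7
```

Request:
play_rows([
  [[1,0,0,0,0],[1,0,0,0,0],[1,0,0,0,0],[1,0,0,0,0],[1,0,0,0,0],[1,0,0,0,0],[1,0,0,0,0],[1,0,0,0,0],[1,0,0,0,0],[1,0,0,0,0],[1,0,0,0,0],[1,0,0,0,0]],
])

```text
clock: 21.62
tcp_pos: [0.5713, -0.3004, 0.2583]
orientation: [3.137, 0.166, -0.0]
contact_force: [0.4, 0.7, -4.5]
grip_width: 0.0123
gripper_force: 87.7
```

Request:
play_rows([
  [[1,0,0,0,0],[1,0,0,0,0],[1,0,0,0,0],[1,0,0,0,0],[1,0,0,0,0],[1,0,0,0,0],[1,0,0,0,0],[1,0,0,0,0],[1,0,0,0,0],[1,0,0,0,0],[1,0,0,0,0],[1,0,0,0,0]],
])

```text
clock: 22.62
tcp_pos: [0.5713, -0.3004, 0.2583]
orientation: [3.137, 0.166, 0.0]
contact_force: [-0.4, 0.1, -3.7]
grip_width: 0.0129
gripper_force: 87.7
```

```bash
python3 - <<'E'
from h import *
o=get_obs();print(o["clock"],o["tcp_pos"],o["orientation"],o["contact_force"],o["moment"],o["grip_width"])
f=viewer.grab_frame("wrist");fs=viewer.grab_frame("scene")
a=cv2.resize(f["pixels"][90:300,100:450],None,fx=1.2,fy=1.2);b=cv2.resize(fs["pixels"][90:260,180:350],None,fx=2,fy=2,interpolation=cv2.INTER_CUBIC)
h=min(len(a),len(b));save(f,"w5",np.hstack([a[:h],b[:h]]))
E
```

```text
22.6167 [ 0.57129206 -0.30039057  0.25833811] [3.13716443e+00 1.65643509e-01 1.01173613e-04] [-0.37559846  0.10720796 -3.71448549] [-0.03947661 -0.01513622  0.02126512] 0.012864743763914397
```

View pics/w5.png

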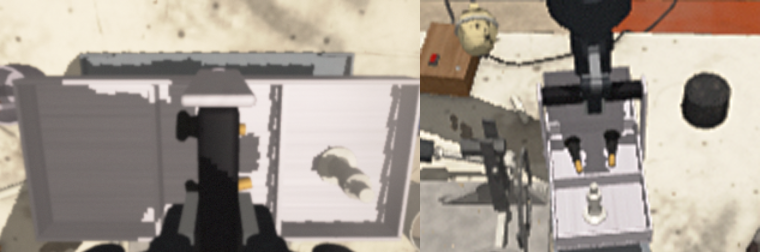

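The tray hangs level 12 cm above the stand, with the fitting upright (345,170) and both valves inside.

```bash
python3 -c "
from bench import r
print(r.hand_in())"
```

```text
the job is handed in; nothing more can be done
None
```

The pot stands upright on the bare worktop left of the stand; the tray is held level about 12 cm above the stand with the fitting upright and both valves in it, and I handed the job in after about 23 s on the robot's clock.

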